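# Measure two sugar lumps with the sprung slide gauge

### The arm

A 7-joint arm with a two-finger parallel gripper is mounted at the origin on the work surface. World frame = base frame: x ahead of the robot, y to its left, z up, the work surface at z = 0. Lengths are in m, angles in degrees, forces in N, time in s.
With the tool pointing down it reaches from about 0.4 to 0.925 m from the base axis. Payload 5.6 kg.
Tool frame: the origin (TCP) lies between the finger pads; the fingertips stand ahead of it and the grasp point (between the pads) lies 8 mm behind it (arm.tcp_to_tips is the z of the fingertips in the tool frame, in m); z points along the fingers, y is the line along which they close (so a half turn about z gives the same grasp; the last joint's range is limited). The gripper opens to 85 mm and grips with 20 to 120 N. Pads are 22 mm wide; open, the fingers measure 114 mm over their backs; the gripper's body (76 mm by 85 mm) begins 54 mm behind the grasp point. The pads swing forward as they close: fully open they stand 13 mm farther back than shut.
Start: joints at [-74.943, 26.786, -0.665, 91.828, 0.344, 61.387, -3.226], TCP at [0.196, 0.62, 0.203] pointing down, gripper open.
Joint ranges: [-144.91, 144.91], [-17.63, 115.5], [-89.93, 88.59], [15.96, 139.68], [-74.01, 254.01], [8.47, 105.57], [-167.45, 167.45]. Speed limits (degrees/s): [147.25, 147.25, 180, 180, 180, 180, 180].

### API

Orientations are given as a 3x3 rotation matrix whose columns are the frame's x, y, z axes.
In Python, from cell import arm, read_camera, ticket, finder gives the robot as it stands. The module is installed in compiled form; this text tells all that it offers.
- The arm moves only by the shell command python3 -m creep 'ROWS' [OPENING] [FORCE]. ROWS is JSON, a list of rows, each an object of numbers: "dx", "dy", "dz": the shift along the tool's x, y, z in cm; "yaw": the turn about the tool's z in rad. In form: [{"dx": .., "dy": .., "dz": .., "yaw": ..}, ...]. A call has 1 to 12 rows; each row is the pose to reach, as a shift and turn from the pose commanded when the call began, along the tool's axes at that moment; what a row does not reach only later rows make up. A row lasts 1/8 s, in which the tool goes at most 62.5 mm and 10.7 degrees, less where a joint would pass 70% of its speed; a pose out of reach is approached as far as the arm can. A call with a gripper value outside its range is refused whole. OPENING is the finger opening in cm, from 0 to 8.54, set as the call begins (- or left out, the last holds). The fingers move at their own pace and stop on an object; FORCE is the grip in N (left out, the last holds). Time passes only in rows, so rows that repeat a pose let the fingers close. It gives the time, the measured TCP pose, the force, the opening and the grip force at its end, in the units of the state.
- arm.get_state(): the state, without advancing time (a new reading comes with each control period).
- read_camera(name): name is "scene" or "top"; returns a dict with "color" (480x640x3 uint8, red, green, blue), "depth" (480x640 float32, m along the optical axis (not along the pixel's ray), 0 where there is no reading), "fx", "fy", "cx", "cy" (pixels), "world_to_cam" (4x4, takes a point from world to camera coordinates). Camera axes: x right, y down, z forward; pixel columns grow to the right and rows downward; lengths in m; the calibration is good to about 2 mm. A picture is of the moment at which its call begins.
- ticket.job_done(): hands the job in; it is judged then, once.
Trained networks look in a picture, given as the dict that the camera call returned (one of the last four; its "shot" number tells which), for a name from the list of things; names that differ only in an ending like _2 or _b are one class to them, and where a whole thing is asked for, a point or a joint stands for the part that bears it (a point fixed in the world has none). Each returns a list of dicts, best first, with "conf" (0 to 1); they miss things now and then, are a little off and sometimes report something else, mostly with a low value. They report only what shows in the picture. A call takes as long as a camera call.
- finder.masks_of(picture, thing): "pixels" (480x640 bool, what is visible of it) and "box" ([centre column, centre row, width, height] in pixels, round what is visible of it).
- finder.place_of(picture, thing): "centre" ([column, row] in pixels: a listed point, or the origin of a listed thing).
The state is a dict: "time": time; "joint_pos": joint angles; "joint_velocities": joint speeds; "effort": joint torques, N m; "tcp_pos": TCP position; "tool_rot": TCP orientation; "ft_force": force on the tool from outside, world axes, zero at the start; "moment": the same for the moment, N m; "opening": finger opening in m; "grasp_force": force on a finger pad.
Only numpy, scipy, OpenCV 4.12 (cv2) and the standard library are available. Lean on these libraries where they do the work, as an engineer would, in place of code of your own. Each camera call takes 0.05 s, during which the arm holds its last target. There are 200 camera calls.

### The job

Slide the small steel pan by its handle so that it stands under the two outlet cells at the end of the rock-sugar dispenser away from its knob, then draw the dispenser's sprung slide out by its black knob until its pointer stands in the red band and hold it there for about a second, so that exactly two lumps drop into the pan. Ease the slide back home with the knob in hand instead of letting it snap shut, and leave the pan standing under the dispenser with its two lumps, the other two still in their cells, and everything else where it was.

Things in the scene. Friction and masses are not known exactly. Their poses are not given: they have to be found in the camera images.
- dispenser: Fixed rock-sugar dispenser on thin legs: a white row of four open-topped cells (28 x 28 mm inside, 34 mm apart) along its own y axis, 38 mm wide, 142 mm long, top 116 mm above the table. Origin on the table under the row's middle; +y is its left end seen from the robot; the slide comes out at -y. The slide's shutter plate (80 to 84 mm high) closes the cells from below; 80 mm free height beneath.
- outlet (a point): Point on the table midway under the two left cells (dispenser y +51 and +17 mm), which drop first; the pan's middle belongs here. Open from the front and the left. The 8 mm legs (feet up to 28 mm wide) stand at dispenser x +/-23, y -62 mm; x +28, y -202 mm; x +70, y +110 mm.
- gauge (a joint): How far the sprung slide is drawn out, in m: 0 home, 0.115 fully out, along the dispenser's -y axis. The spring pulls it home with 2.4 N at 0 and 8 N at the red band. The shutter uncovers the leftmost cell first, then the others one by one. At 0.071 the pointer is in the middle of the red band.
- knob (a point): Grip point of the slide's black knob: an upright square post 16 x 16 mm, 40 mm tall (84 to 124 mm above the table) on the slide's 16 mm wide steel tongue, 70 mm beyond the -y end of the white row when home. The point is on the post's axis, 108 mm above the table; axes as the dispenser's.
- pointer (a point): Tip of the slide's black cross pointer (3 mm wide), above the scale strip; moves with the slide.
- red_band (a point): Middle of the red band (for two lumps) on the scale, 16 mm long in the direction of pull (+/-8 mm). The scale is a stiff white strip fixed to the dispenser at its x 20 to 36 mm, y -70 to -210 mm, top 80 mm above the table; black marks stand for one and three lumps.
- pan: Loose small steel pan, 104 mm across, 45 mm tall, open top, wall 3 mm, floor 4 mm, about 0.3 kg, with a straight black handle towards its own -x axis. Origin: centre of its underside.
- handle (a point): Grip point on the pan's handle, 105 mm from the pan's centre and 36 mm above the table. The handle bar is 14 mm wide and 12 mm high and runs from 50 to 155 mm from the centre.
- pan_in (a point): Centre of the pan's inner floor, 4 mm above its underside.
- lump1_center (a point): Centre of an amber rock-sugar lump, 18 mm cube, 12 g, in the leftmost cell (drops first).
- lump2_center (a point): Centre of the lump in the second cell from the left (drops second).
- lump3_center (a point): Centre of the lump in the third cell, which must stay.
- lump4_center (a point): Centre of the lump in the fourth cell (nearest the knob), which must stay.
- cell3 (a point): Resting place of the third lump's centre, in the dispenser.
- cell4 (a point): Resting place of the fourth lump's centre, in the dispenser.
- tumbler: Bystander: glass tumbler, 68 mm across, 95 mm tall, on the table. Origin under its centre.
- chopstick_rest: Bystander: blue ceramic chopstick rest, 22 x 60 x 14 mm, on the table. Origin under its centre.
- lighter: Bystander: steel gas lighter with a red trigger, 210 mm long, 29 mm tall, lying on the table; origin about mid-length, nozzle towards its +x.
- canister: Bystander: green plastic canister with a white flip lid, 79 mm square, 88 mm tall, on the steel ledge at the back (ledge top 60 mm above the table).
- spice_jar: Bystander: glass spice jar with a red cap, 50 mm across, 90 mm tall, on the ledge.
- steamer: Bystander: small bamboo steamer, 112 mm across, 80 mm tall, on the ledge.

How it is judged (in metres and radians):
On the way, in this order (a step that is already met when the one before it is completed fails the run):
1. the pan stands under the two left cells (centre within 35 mm of the outlet point) with the slide still home (horizontal distance between pan_in and outlet below 0.035 m and value of joint gauge below 0.01 m), for 0.2 s.
2. the slide is held with its pointer in the red band (0.063 to 0.079 m) for 0.4 s (value of joint gauge between 0.063 and 0.079 m), for 0.4 s.
At the end, for the whole second after the job is handed in: Two lumps (the two from the left cells) lie in the pan, the pan stands level and at rest on the table with its centre within 50 mm of the outlet point, the other two lumps lie in their cells, and the slide is home (drawn out less than 5 mm) (horizontal distance between each of lump1_center, lump2_center and pan_in below 0.05 m and height (world z) of each of lump1_center, lump2_center below 0.05 m and distance between lump3_center and cell3 below 0.018 m and distance between lump4_center and cell4 below 0.018 m and value of joint gauge below 0.005 m and angle between pan's own z axis and vertical below 0.1 rad and height (world z) of pan below 0.01 m and linear speed of pan below 0.02 m/s and horizontal distance between pan_in and outlet below 0.05 m); the robot touches nothing.
It fails at once if the slide snaps back (faster than 0.4 m/s towards home) (velocity of joint gauge below -0.4 m/s).
It fails at once if the tumbler, chopstick rest or lighter is disturbed (moved more than 30 mm or tipped over) (distance of any of tumbler, chopstick_rest, lighter from where it was at the start of the episode above 0.03 m or angle between any of tumbler, chopstick_rest, lighter's own z axis and vertical above 0.5 rad).
It fails at once if something on the ledge is disturbed (moved more than 30 mm or tipped over) (distance of any of canister, spice_jar, steamer from where it was at the start of the episode above 0.03 m or angle between any of canister, spice_jar, steamer's own z axis and vertical above 0.5 rad).
It also fails if it takes over 56 s, if anything falls off the work surface, if the arm or the gripper's body presses on something with over 40 N, if the wrist force passes 120 N, or if a joint passes its speed limit or range.

## Working session

There is one attempt and no reset: what is moved stays moved. The work goes in short steps, Python scripts to look and compute and a shell command to move; the robot and the scene stay as the last step left them, time stands still between calls to the robot, and variables do not carry over. Pictures are saved under pics/ and viewed, at most 10 in all, crops included, and the job is handed in when it is done.

```bash
mkdir -p pics
cat > h.py <<'E'
import numpy as np, cv2
from cell import arm, read_camera, ticket, finder
def ray(p,uv):
    T=np.linalg.inv(p["world_to_cam"]); d=np.array([(uv[0]-p["cx"])/p["fx"],(uv[1]-p["cy"])/p["fy"],1.])
    return T[:3,3],T[:3,:3]@d
def at_z(p,uv,z):
    o,d=ray(p,uv); return o+d*(z-o[2])/d[2]
def cloud(p,mask=None):
    T=np.linalg.inv(p["world_to_cam"]); d=p["depth"]; m=(d>0) if mask is None else (d>0)&mask
    v,u=np.nonzero(m); z=d[v,u]
    return np.c_[(u-p["cx"])/p["fx"]*z,(v-p["cy"])/p["fy"]*z,z]@T[:3,:3].T+T[:3,3]
def save(p,n): cv2.imwrite("pics/"+n,p["color"][:,:,::-1])
E
python3 - <<'E'
from h import *
np.set_printoptions(precision=4,suppress=True)
Z=dict(dispenser=0,knob=.108,pointer=.082,red_band=.08,pan=0,handle=.036,pan_in=.004,lump1_center=.093,lump4_center=.093,tumbler=0,chopstick_rest=0,lighter=0,outlet=0)
for n in("top","scene"):
    p=read_camera(n); save(p,n+"0.png"); print(n,np.linalg.inv(p["world_to_cam"])[:3,3])
    for k,z in Z.items():
        r=finder.place_of(p,k)[:1]
        for q in r: print(k,round(q["conf"],2),np.round(q["centre"]),at_z(p,q["centre"],z))
s=arm.get_state(); print(s["time"],s["tcp_pos"],s["tool_rot"],arm.tcp_to_tips,s["opening"])
E
```

```text
top [ 0.4984 -0.0665  1.3135]
dispenser 0.55 [284. 246.] [0.5669 0.0106 0.    ]
knob 0.65 [348. 247.] [ 0.5559 -0.1315  0.108 ]
pointer 0.83 [319. 233.] [ 0.59  -0.07   0.082]
red_band 0.72 [352. 232.] [ 0.5908 -0.1427  0.08  ]
pan 0.94 [170. 274.] [0.5104 0.2755 0.    ]
handle 0.56 [164. 322.] [0.4021 0.2804 0.036 ]
pan_in 0.79 [171. 274.] [0.5105 0.2724 0.004 ]
lump1_center 0.58 [258. 243.] [0.5708 0.0626 0.093 ]
lump4_center 0.56 [387. 149.] [ 0.7684 -0.223   0.093 ]
tumbler 0.61 [159. 219.] [0.6383 0.2998 0.    ]
chopstick_rest 0.62 [379. 312.] [ 0.4093 -0.2024  0.    ]
lighter 0.95 [466. 288.] [ 0.4588 -0.4045  0.    ]
outlet 0.39 [171. 274.] [0.5094 0.2742 0.    ]
scene [ 1.2485 -0.4755  1.0821]
dispenser 0.89 [348. 250.] [0.561  0.0095 0.    ]
knob 0.82 [300. 246.] [ 0.5627 -0.1304  0.108 ]
pointer 0.52 [326. 251.] [ 0.5879 -0.0754  0.082 ]
red_band 0.6 [303. 266.] [ 0.5969 -0.142   0.08  ]
pan 0.74 [301. 266.] [ 0.5429 -0.1213  0.    ]
handle 0.94 [398. 171.] [0.4118 0.2707 0.036 ]
pan_in 0.84 [418. 195.] [0.4958 0.2857 0.004 ]
lump4_center 0.39 [333. 235.] [ 0.5614 -0.0387  0.093 ]
tumbler 0.62 [455. 227.] [0.6403 0.3029 0.    ]
chopstick_rest 0.59 [249. 241.] [ 0.4032 -0.2004  0.    ]
lighter 0.59 [184. 287.] [ 0.4538 -0.4023  0.    ]
1.4 [0.1957 0.6198 0.2033] [[-0.9536  0.3011  0.0001]
 [ 0.3011  0.9536  0.    ]
 [-0.      0.     -1.    ]] 0.011 0.08515867859782093
```

View pics/top0.png

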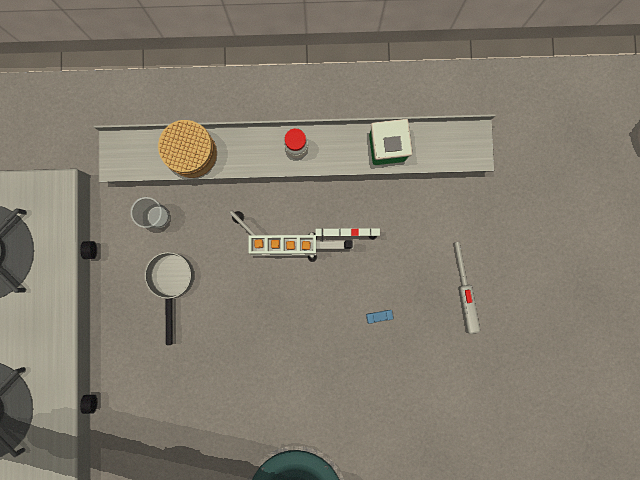

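View pics/scene0.png

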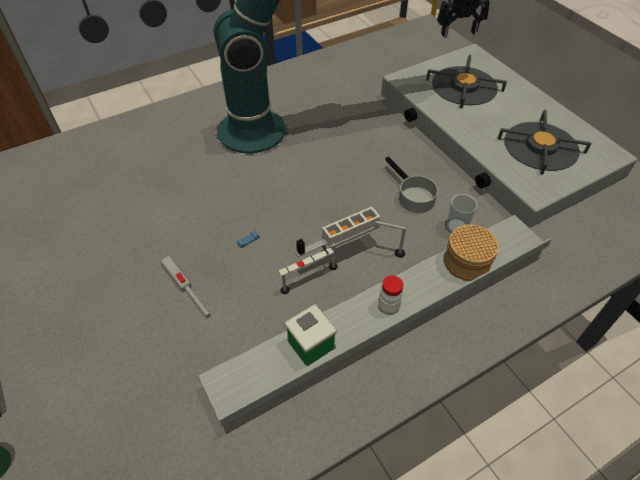

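The top view shows the pan at px (170,275) with its handle pointing down to (169,343). The dispenser row runs from (249,245) to (316,245), the knob is at (348,245) and the red band at (355,232). The chopstick rest is at (380,317) and the tumbler at (150,214). Next I fit exact poses from depth.

Run:
```python
from h import *
np.set_printoptions(precision=4,suppress=True)
for n in("top","scene"):
    p=read_camera(n); C=cloud(p)
    def box(a,x,y,z): return a[(a[:,0]>x[0])&(a[:,0]<x[1])&(a[:,1]>y[0])&(a[:,1]<y[1])&(a[:,2]>z[0])&(a[:,2]<z[1])]
    r=box(C,(.5,.63),(-.09,.12),(.111,.121)); q=cv2.minAreaRect(r[:,:2].astype(np.float32)); print(n,"row",len(r),q,r[:,2].mean())
    k=box(C,(.5,.63),(-.2,-.09),(.105,.135)); print("knob",len(k),k.mean(0),k.min(0),k.max(0))
    s=box(C,(.55,.65),(-.25,-.07),(.07,.09)); print("scale",len(s),cv2.minAreaRect(s[:,:2].astype(np.float32)))
    m=box(C,(.42,.6),(.19,.36),(.041,.049)); 
    q=m[m[:,0]>.44][:,:2]; A=np.c_[q,np.ones(len(q))]; w=np.linalg.lstsq(A,(q**2).sum(1),rcond=None)[0]; c=w[:2]/2
    print("pan",len(q),c,np.sqrt(w[2]+c@c),cv2.minEnclosingCircle(q.astype(np.float32)))
    h=box(C,(.33,.44),(.22,.33),(.025,.05)); print("handle",len(h),h.mean(0),h.min(0),h.max(0),cv2.fitLine(h[:,:2].astype(np.float32),2,0,.01,.01).ravel())
    for t in("tumbler","chopstick_rest"):
        f=finder.masks_of(p,t)[0]; a=cloud(p,f["pixels"]); a=a[a[:,2]>.004]; print(t,f["conf"],a.min(0),a.max(0))
```

```text
top row 528 ((0.566058337688446, 0.009180154651403427), (0.1398107260465622, 0.038298770785331726), 88.65558624267578) 0.1156127241500247
knob 62 [ 0.5628 -0.1306  0.1234] [ 0.5554 -0.1385  0.1192] [ 0.5705 -0.1234  0.1286]
scale 639 ((0.5765374898910522, -0.13524077832698822), (0.1307239532470703, 0.04310283064842224), 89.61346435546875)
pan 221 [0.5059 0.2699] 0.05095530094883962 ((0.5001649856567383, 0.26901817321777344), 0.059359993785619736)
handle 272 [0.3968 0.2691 0.0401] [0.3545 0.2628 0.0288] [0.4389 0.277  0.0476] [ 0.9999 -0.0103  0.3968  0.2691]
tumbler 0.8 [0.6116 0.269  0.0041] [0.6754 0.3411 0.0992]
chopstick_rest 0.76 [ 0.3869 -0.2308  0.004 ] [ 0.4155 -0.1722  0.021 ]
scene row 468 ((0.563919723033905, 0.009309224784374237), (0.1441330909729004, 0.04278721660375595), 88.26213073730469) 0.1165427958543964
knob 80 [ 0.564  -0.1323  0.1192] [ 0.5521 -0.1398  0.1052] [ 0.5712 -0.1228  0.1287]
scale 506 ((0.5754167437553406, -0.13579455018043518), (0.13156342506408691, 0.0474473237991333), 88.94784545898438)
pan 199 [0.5051 0.2695] 0.050901856476884055 ((0.5002487897872925, 0.27167776226997375), 0.06033983454108238)
handle 142 [0.3967 0.2692 0.0423] [0.3481 0.262  0.0318] [0.4393 0.2792 0.0485] [1.     0.0012 0.3967 0.2692]
tumbler 0.86 [0.6091 0.1984 0.0059] [0.7246 0.3818 0.141 ]
chopstick_rest 0.5 [ 0.3862 -0.2324  0.0047] [ 0.4159 -0.1745  0.0199]
```

```bash
python3 -m creep '[{"dx":-5,"dy":-4.5,"dz":0,"yaw":-0.05},{"dx":-10,"dy":-9,"dz":0,"yaw":-0.1},{"dx":-15,"dy":-13.6,"dz":0,"yaw":-0.15},{"dx":-20,"dy":-18.2,"dz":0,"yaw":-0.2},{"dx":-25,"dy":-22.7,"dz":3,"yaw":-0.25},{"dx":-28,"dy":-25.4,"dz":6,"yaw":-0.305},{"dx":-30,"dy":-27.2,"dz":8,"yaw":-0.305},{"dx":-30,"dy":-27.2,"dz":8,"yaw":-0.305},{"dx":-30,"dy":-27.2,"dz":8,"yaw":-0.305},{"dx":-30,"dy":-27.2,"dz":8,"yaw":-0.305}]' 5 40; python3 -c "
from h import *
s=arm.get_state();print(s['tcp_pos'],s['tool_rot'],s['joint_pos'])"
```

```text
time: 2.95
tcp_pos: [0.3997, 0.2719, 0.1241]
tool_rot: [[-1.0, -0.001, 0.001], [-0.001, 1.0, 0.001], [-0.001, 0.001, -1.0]]
ft_force: [0.1, 0.7, 0.4]
opening: 0.0498
grasp_force: 0.0
[0.39972354 0.27185127 0.12405442] [[-0.99999835 -0.00149141  0.00104143]
 [-0.00148986  0.99999779  0.00148632]
 [-0.00104365  0.00148477 -0.99999835]] [-42.06856904  16.8834097    4.54303232 119.03697922  -1.94051211
  44.04674806  53.75755673]
```

```bash
python3 -m creep '[{"dx":0,"dy":-0.27,"dz":3,"yaw":0},{"dx":0,"dy":-0.27,"dz":6,"yaw":0},{"dx":0,"dy":-0.27,"dz":8.5,"yaw":0},{"dx":0,"dy":-0.27,"dz":9.5,"yaw":0},{"dx":0,"dy":-0.27,"dz":9.5,"yaw":0},{"dx":0,"dy":-0.27,"dz":9.5,"yaw":0}]' 5 40 && python3 -m creep '[{"dx":0,"dy":0,"dz":0,"yaw":0},{"dx":0,"dy":0,"dz":0,"yaw":0},{"dx":0,"dy":0,"dz":0,"yaw":0},{"dx":0,"dy":0,"dz":0,"yaw":0},{"dx":0,"dy":0,"dz":0,"yaw":0},{"dx":0,"dy":0,"dz":0,"yaw":0},{"dx":0,"dy":0,"dz":0,"yaw":0},{"dx":0,"dy":0,"dz":0,"yaw":0}]' 0 40
```

```text
time: 3.7
tcp_pos: [0.4005, 0.2682, 0.0293]
tool_rot: [[-1.0, 0.0, 0.002], [0.0, 1.0, 0.001], [-0.002, 0.001, -1.0]]
ft_force: [0.5, 0.8, 0.2]
opening: 0.05
grasp_force: 0.0
time: 4.7
tcp_pos: [0.3999, 0.2674, 0.0283]
tool_rot: [[-1.0, 0.001, 0.0], [0.001, 1.0, -0.0], [-0.0, -0.0, -1.0]]
ft_force: [-0.1, -0.9, -0.9]
opening: 0.0002
grasp_force: 0.0
```

Run:
```python
from h import *
p=read_camera("scene"); cv2.imwrite("pics/s1.png",cv2.resize(p["color"][120:270,320:520,::-1],(800,600)))
```

```text
(no output)
```

View pics/s1.png

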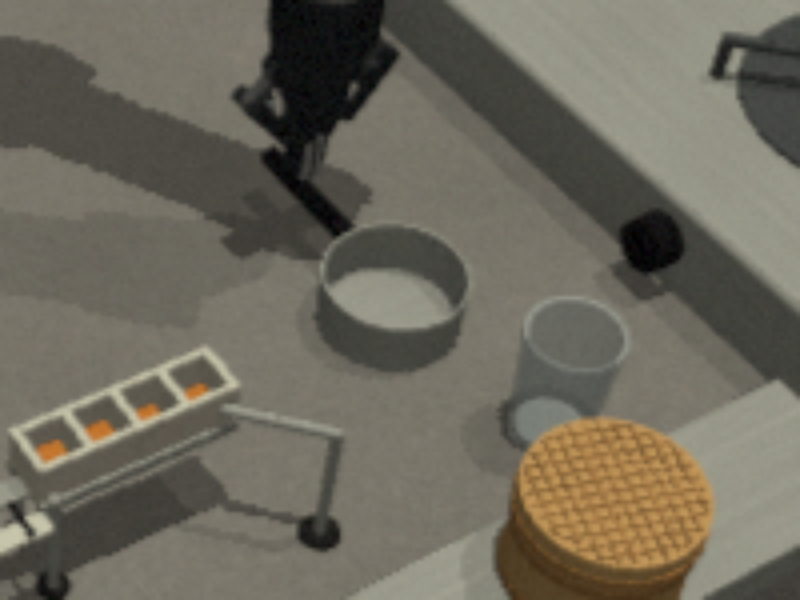

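The crop shows the closed fingertips near (315,165) beside or behind the handle bar, which runs (265,155) to (345,230). They hold nothing. I'll measure the handle against the fingers.

Run:
```python
from h import *
np.set_printoptions(precision=4,suppress=True)
for n in("top","scene"):
    p=read_camera(n); 
    C=cloud(p)
    def box(a,x,y,z): return a[(a[:,0]>x[0])&(a[:,0]<x[1])&(a[:,1]>y[0])&(a[:,1]<y[1])&(a[:,2]>z[0])&(a[:,2]<z[1])]
    m=box(C,(.45,.6),(.19,.36),(.041,.049))[:,:2]; A=np.c_[m,np.ones(len(m))]; w=np.linalg.lstsq(A,(m**2).sum(1),rcond=None)[0]; print(n,"pan",w[:2]/2)
    for x in np.arange(.33,.45,.01):
        h=box(C,(x,x+.01),(.22,.33),(.012,.06)); 
        if len(h): print(round(x,2),len(h),h.mean(0),"y",h[:,1].min(),h[:,1].max(),"z",h[:,2].min(),h[:,2].max())
    for f in finder.masks_of(p,"handle")[:1]:
        a=cloud(p,f["pixels"]); print(f["conf"],np.percentile(a,[5,50,95],axis=0))
    print([ (q["conf"],at_z(p,q["centre"],.036)) for q in finder.place_of(p,"handle")[:2]])
cv2.imwrite("pics/s2.png",cv2.resize(p["color"][130:200,360:440,::-1],(686,600)))
```

```text
top pan [0.5077 0.27  ]
0.35 20 [0.3571 0.2699 0.04  ] y 0.2638536541334974 0.27624031983750386 z 0.033525361062185954 0.04559165424125644
0.36 24 [0.3646 0.2678 0.0404] y 0.2628538266801397 0.27635200627406165 z 0.03274072644460846 0.04810857293574222
0.37 10 [0.3722 0.2664 0.0385] y 0.2645721655306754 0.26898383301066014 z 0.03001317959537597 0.04584046400721742
0.4 6 [0.4082 0.2636 0.0436] y 0.2597265234496414 0.26694111627908457 z 0.031038800455319482 0.05870459521439719
0.41 31 [0.415  0.2686 0.041 ] y 0.2631087558226395 0.275349154040276 z 0.03245943721927347 0.04796935806793878
0.42 35 [0.4254 0.2689 0.0397] y 0.26300408019699023 0.27685079567950327 z 0.034882269440909 0.04399803680617942
0.43 28 [0.4354 0.2686 0.0404] y 0.263300420329899 0.27527000725189354 z 0.031049889907671435 0.04769911236583124
0.44 35 [0.4453 0.2688 0.0393] y 0.26355845250093096 0.27580389639967706 z 0.03062114658547066 0.04442576006251997
0.78 [[ 0.4254  0.2279 -0.0002]
 [ 0.5039  0.2736  0.0057]
 [ 0.5495  0.3162  0.0449]]
[(0.97, array([0.4031, 0.2744, 0.036 ]))]
scene pan [0.5067 0.2698]
0.35 11 [0.
[... 549 characters left out ...]
32530407835
0.4 18 [0.4055 0.2679 0.044 ] y 0.2611674399882261 0.2766051896974271 z 0.03811781866655117 0.058967432084000126
0.41 13 [0.4145 0.269  0.0424] y 0.2626532196376994 0.2772572697877862 z 0.03728104265512178 0.04628534940008411
0.42 17 [0.4244 0.2684 0.0433] y 0.26235550626028914 0.2772320465320679 z 0.03972907517353552 0.047869116994620375
0.43 18 [0.4349 0.2687 0.0433] y 0.26330822667958975 0.2761449844843712 z 0.033243120656683 0.04781046617414897
0.44 18 [0.4449 0.2688 0.0425] y 0.26160016977466816 0.2750254658425375 z 0.029083773094617404 0.047613118097059814
0.79 [[0.4014 0.2221 0.0031]
 [0.4942 0.2729 0.0228]
 [0.5548 0.3185 0.0472]]
[(0.93, array([0.4075, 0.2781, 0.036 ]))]
```

View pics/s2.png

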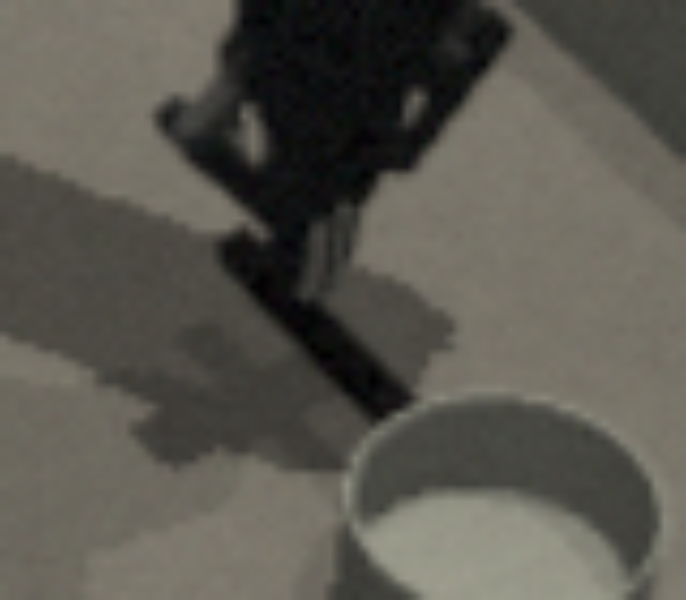

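The crop shows the finger pads together at (325,260), apparently ending on or above the bar, so the real tip height may differ from what I assumed. I'll raise the tool and measure the tip height in the depth images.

```bash
python3 -m creep '[{"dx":0,"dy":0,"dz":-3,"yaw":0},{"dx":0,"dy":0,"dz":-6,"yaw":0},{"dx":0,"dy":0,"dz":-6,"yaw":0},{"dx":0,"dy":0,"dz":-6,"yaw":0}]'
python3 - <<'E'
from h import *
np.set_printoptions(precision=4,suppress=True)
s=arm.get_state(); print(s['tcp_pos'],s['opening'])
p=read_camera("scene"); C=cloud(p); C=C[(abs(C[:,0]-.4)<.07)&(abs(C[:,1]-.27)<.07)]
for z in np.arange(.05,.2,.006):
    a=C[(C[:,2]>=z)&(C[:,2]<z+.006)]
    if len(a): print(round(z,3),len(a),a.mean(0),"x",a[:,0].min(),a[:,0].max(),"y",a[:,1].min(),a[:,1].max())
cv2.imwrite("pics/s3.png",cv2.resize(p["color"][110:200,360:440,::-1],(533,600)))
E
```

```text
time: 5.55
tcp_pos: [0.3995, 0.2672, 0.0879]
tool_rot: [[-1.0, 0.001, -0.0], [0.001, 1.0, -0.0], [0.0, -0.0, -1.0]]
ft_force: [0.6, 0.2, -0.7]
opening: -0.0002
grasp_force: 0.0
[0.3995 0.2672 0.0879] -0.00017217904409909867
0.05 4 [0.4389 0.2701 0.0509] x 0.3860825922095241 0.4667329022453671 y 0.2503637929576573 0.2915676243343823
0.116 3 [0.4049 0.2654 0.1208] x 0.4028925957239443 0.4067971206140758 y 0.26211807177297464 0.26947211073884536
0.122 8 [0.4063 0.2659 0.1255] x 0.4022367249028541 0.40961464781498624 y 0.25805513580198636 0.27811566598372217
0.128 17 [0.4029 0.2607 0.1306] x 0.3904896243001129 0.4097562636821721 y 0.25209792648648255 0.2767274867858631
0.134 19 [0.4043 0.2633 0.1371] x 0.39186956190003486 0.4111787493394352 y 0.2516893133017325 0.28172282267609905
0.14 23 [0.4032 0.2614 0.143 ] x 0.390737799922352 0.40924720546863735 y 0.25218200896163023 0.27890785983211275
0.146 12 [0.4027 0.2611 0.1488] x 0.3948767820787423 0.4104142006481214 y 0.250934850967639 0.2801438050639805
0.152 12 [0.4069 0.2652 0.1547] x 0.4019281349746756 0.41082434395828216 y 0.25170261647
[... 233 characters left out ...]
8 0.30003716824504567
0.17 39 [0.4046 0.2635 0.1727] x 0.38716616475214904 0.4118318560348172 y 0.2321279625208923 0.304980324198424
0.176 41 [0.4057 0.2623 0.1795] x 0.38358580266601083 0.4132266629547292 y 0.22476731435950847 0.30630323089636635
0.182 50 [0.407  0.2686 0.1854] x 0.3900738210315212 0.4145426226302674 y 0.22143605909047082 0.31229516063509244
0.188 44 [0.4077 0.2759 0.1911] x 0.3860899080063226 0.4161685013590478 y 0.21589355824451328 0.3164892589154221
0.194 50 [0.4087 0.2712 0.197 ] x 0.3999049999577511 0.4164368495678612 y 0.21011126739135022 0.32338562031399753
0.2 61 [0.4079 0.2616 0.2035] x 0.38958874392454534 0.4162023954918732 y 0.20543295111673088 0.3324329124329015
```

View pics/s3.png

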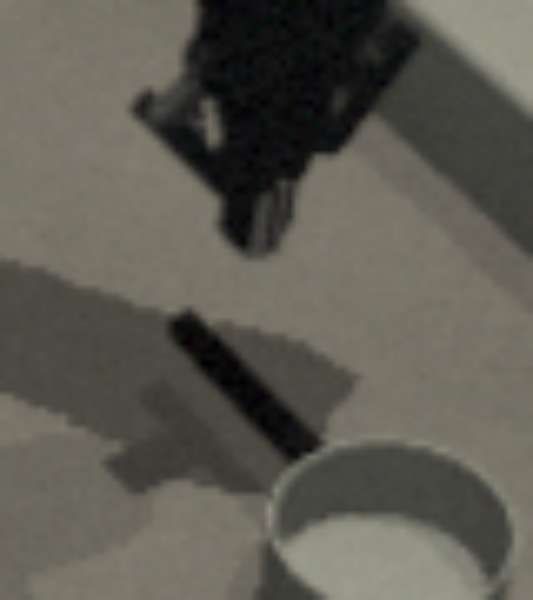

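The tips stand at about z = 0.118 while the reported TCP is 0.088. They are really about 30 mm above the reported TCP instead of 11 mm below it, so the reported tool length is off by about 41 mm, while x and y agree. The fingers therefore closed just above the bar and nothing moved. I'll work with tip z = reported TCP z + 0.030.

```bash
python3 -m creep '[{"dx":0,"dy":0.2,"dz":0,"yaw":0},{"dx":0,"dy":0.2,"dz":0,"yaw":0},{"dx":0,"dy":0.2,"dz":2,"yaw":0},{"dx":0,"dy":0.2,"dz":4,"yaw":0},{"dx":0,"dy":0.2,"dz":6,"yaw":0},{"dx":0,"dy":0.2,"dz":7.5,"yaw":0},{"dx":0,"dy":0.2,"dz":8.5,"yaw":0},{"dx":0,"dy":0.2,"dz":9.2,"yaw":0},{"dx":0,"dy":0.2,"dz":9.7,"yaw":0},{"dx":0,"dy":0.2,"dz":9.7,"yaw":0}]' 5 40 && python3 -m creep '[{"dx":0,"dy":0,"dz":0,"yaw":0},{"dx":0,"dy":0,"dz":0,"yaw":0},{"dx":0,"dy":0,"dz":0,"yaw":0},{"dx":0,"dy":0,"dz":0,"yaw":0},{"dx":0,"dy":0,"dz":0,"yaw":0},{"dx":0,"dy":0,"dz":0,"yaw":0}]' 0 40
```

```text
time: 6.85
tcp_pos: [0.3999, 0.2694, -0.0088]
tool_rot: [[-1.0, 0.001, -0.0], [0.001, 1.0, -0.0], [0.0, -0.0, -1.0]]
ft_force: [-0.4, 0.2, 0.1]
opening: 0.05
grasp_force: 0.0
time: 7.6
tcp_pos: [0.4001, 0.2699, -0.0085]
tool_rot: [[-1.0, 0.001, 0.0], [0.001, 1.0, 0.001], [-0.0, 0.001, -1.0]]
ft_force: [-0.9, 3.1, 3.9]
opening: 0.0131
grasp_force: 41.3
```

```bash
python3 -m creep '[{"dx":0,"dy":-0.7,"dz":0,"yaw":0},{"dx":0,"dy":-2.2,"dz":0,"yaw":0},{"dx":0,"dy":-4.2,"dz":0,"yaw":0},{"dx":0,"dy":-6.2,"dz":0,"yaw":0},{"dx":0,"dy":-8.2,"dz":0,"yaw":0},{"dx":0,"dy":-10.2,"dz":0,"yaw":0},{"dx":0,"dy":-12.2,"dz":0,"yaw":0},{"dx":-0.5,"dy":-14.2,"dz":0,"yaw":0},{"dx":-1,"dy":-16,"dz":0,"yaw":0},{"dx":-1.5,"dy":-17,"dz":0,"yaw":0}]' && python3 -m creep '[{"dx":-0.7,"dy":-1,"dz":0,"yaw":0},{"dx":-1.6,"dy":-2.4,"dz":0,"yaw":0},{"dx":-2.6,"dy":-3.8,"dz":0,"yaw":0},{"dx":-3.6,"dy":-4.9,"dz":0,"yaw":0},{"dx":-4.2,"dy":-5.4,"dz":0,"yaw":0},{"dx":-4.5,"dy":-5.65,"dz":0,"yaw":0},{"dx":-4.5,"dy":-5.65,"dz":0,"yaw":0},{"dx":-4.5,"dy":-5.65,"dz":0,"yaw":0}]'
python3 - <<'E'
from h import *
np.set_printoptions(precision=4,suppress=True)
p=read_camera("scene"); cv2.imwrite("pics/s4.png",cv2.resize(p["color"][130:310,250:490,::-1],(800,600)))
for n in("scene","top"):
    p=read_camera(n); C=cloud(p); m=C[(abs(C[:,0]-.566)<.075)&(abs(C[:,1]-.043)<.075)&(abs(C[:,2]-.045)<.004)][:,:2]
    m=m[m[:,0]>.51]; A=np.c_[m,np.ones(len(m))]; w=np.linalg.lstsq(A,(m**2).sum(1),rcond=None)[0]; print(n,len(m),w[:2]/2)
E
```

```text
time: 8.85
tcp_pos: [0.4132, 0.0979, -0.0087]
tool_rot: [[-1.0, 0.002, -0.002], [0.002, 1.0, -0.0], [0.002, -0.0, -1.0]]
ft_force: [-2.4, 5.7, 5.6]
opening: 0.0129
grasp_force: 41.9
time: 9.85
tcp_pos: [0.4559, 0.042, -0.0089]
tool_rot: [[-1.0, 0.001, -0.006], [0.001, 1.0, -0.0], [0.006, -0.0, -1.0]]
ft_force: [-6.4, 3.8, 10.6]
opening: 0.0132
grasp_force: 42.4
scene 103 [0.5856 0.0504]
top 146 [0.564  0.0428]
```

View pics/s4.png

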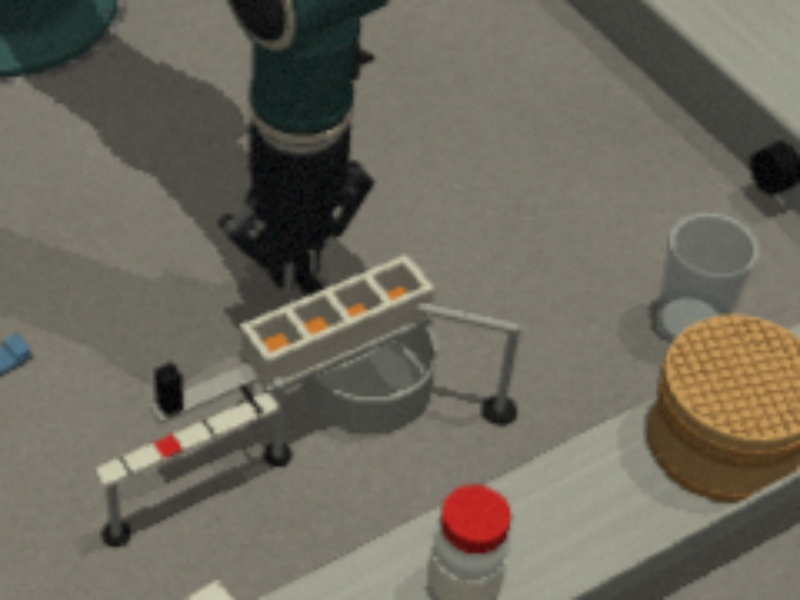

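The crop shows the pan standing under the two left cells, its rim at about (375,375). The slide is home with its pointer at (255,400), and the knob is at (168,388). The top-view fit puts the pan at (0.564, 0.043), against an outlet at (0.566, 0.043). I'll release and go above the knob.

```bash
python3 -m creep '[{"dx":0,"dy":0,"dz":0,"yaw":0},{"dx":0,"dy":0,"dz":0,"yaw":0},{"dx":0,"dy":0,"dz":0,"yaw":0},{"dx":0,"dy":0,"dz":0,"yaw":0},{"dx":0,"dy":0,"dz":-2,"yaw":0},{"dx":0,"dy":0,"dz":-5,"yaw":0},{"dx":0,"dy":0,"dz":-9,"yaw":0},{"dx":0,"dy":0,"dz":-13,"yaw":0},{"dx":0,"dy":0,"dz":-16,"yaw":0},{"dx":0,"dy":0,"dz":-16,"yaw":0}]' 5 40 && python3 -m creep '[{"dx":-2.7,"dy":-4.3,"dz":0,"yaw":0},{"dx":-5.4,"dy":-8.6,"dz":0,"yaw":0},{"dx":-8,"dy":-13,"dz":0,"yaw":0.0235},{"dx":-10,"dy":-16,"dz":0,"yaw":0.0235},{"dx":-10.3,"dy":-17.4,"dz":0,"yaw":0.0235},{"dx":-10.3,"dy":-17.4,"dz":0,"yaw":0.0235},{"dx":-10.3,"dy":-17.4,"dz":0,"yaw":0.0235}]'
python3 - <<'E'
from h import *
np.set_printoptions(precision=4,suppress=True)
s=arm.get_state(); print(s['tcp_pos'],s['joint_pos'])
for n in("scene","top"):
    p=read_camera(n); C=cloud(p); m=C[(abs(C[:,0]-.566)<.075)&(abs(C[:,1]-.043)<.075)&(abs(C[:,2]-.045)<.004)][:,:2]
    m=m[m[:,0]>.51]; A=np.c_[m,np.ones(len(m))]; w=np.linalg.lstsq(A,(m**2).sum(1),rcond=None)[0]; print(n,len(m),w[:2]/2)
    h=C[(C[:,0]>.39)&(C[:,0]<.48)&(abs(C[:,1]-.043)<.04)&(C[:,2]>.03)&(C[:,2]<.055)]; 
    if len(h): print("handle",h.min(0),h.max(0),cv2.fitLine(h[:,:2].astype(np.float32),2,0,.01,.01).ravel())
    if n=="scene":
        g=C[(abs(C[:,0]-.563)<.03)&(abs(C[:,1]+.1315)<.06)&(C[:,2]>.13)&(C[:,2]<.30)]; 
        for z in np.arange(.14,.24,.01):
            a=g[(g[:,2]>=z)&(g[:,2]<z+.01)]
            if len(a): print(round(z,3),len(a),a.min(0),a.max(0))
E
```

```text
time: 11.25
tcp_pos: [0.4613, 0.0431, 0.1534]
tool_rot: [[-1.0, 0.001, 0.005], [0.001, 1.0, 0.001], [-0.005, 0.001, -1.0]]
ft_force: [0.6, 0.1, -0.4]
opening: 0.0499
grasp_force: 0.0
time: 12.12
tcp_pos: [0.5617, -0.1294, 0.1508]
tool_rot: [[-1.0, 0.023, -0.001], [0.023, 1.0, 0.001], [0.001, 0.001, -1.0]]
ft_force: [0.9, 0.0, -0.0]
opening: 0.0496
grasp_force: 0.0
[ 0.5617 -0.1294  0.1508] [  3.3448  23.1043   8.0032 105.5075  -4.0532  51.7433 101.941 ]
scene 101 [0.5851 0.0503]
handle [0.4079 0.0325 0.0355] [0.48   0.0484 0.0495] [1.     0.004  0.4453 0.0395]
0.18 9 [ 0.5553 -0.1578  0.1841] [ 0.5705 -0.1014  0.189 ]
0.19 46 [ 0.5499 -0.1674  0.1903] [ 0.5718 -0.0917  0.1999]
0.2 57 [ 0.5522 -0.1687  0.2002] [ 0.5729 -0.0903  0.21  ]
0.21 45 [ 0.5501 -0.1685  0.2101] [ 0.5736 -0.0907  0.22  ]
0.22 47 [ 0.5499 -0.1795  0.2202] [ 0.5747 -0.0791  0.2297]
0.23 147 [ 0.5485 -0.1867  0.2301] [ 0.5749 -0.073   0.2399]
top 163 [0.5653 0.0442]
handle [0.4102 0.0343 0.0319] [0.4795 0.0484 0.0492] [0.9999 0.0146 0.4454 0.041 ]
```

```bash
python3 -m creep '[{"dx":0,"dy":-0.15,"dz":2,"yaw":0},{"dx":0,"dy":-0.15,"dz":4.5,"yaw":0},{"dx":0,"dy":-0.15,"dz":6.5,"yaw":0},{"dx":0,"dy":-0.15,"dz":8,"yaw":0},{"dx":0,"dy":-0.15,"dz":8.7,"yaw":0},{"dx":0,"dy":-0.15,"dz":8.7,"yaw":0},{"dx":0,"dy":-0.15,"dz":8.7,"yaw":0}]' 5 50 && python3 -m creep '[{"dx":0,"dy":0,"dz":0,"yaw":0},{"dx":0,"dy":0,"dz":0,"yaw":0},{"dx":0,"dy":0,"dz":0,"yaw":0},{"dx":0,"dy":0,"dz":0,"yaw":0},{"dx":0,"dy":0,"dz":0,"yaw":0},{"dx":0,"dy":0,"dz":0,"yaw":0}]' 0 50
python3 - <<'E'
from h import *
print(arm.get_state()["tcp_pos"])
for n in("top","scene"):
    p=read_camera(n); print(n,[(k,q["conf"],np.round(q["centre"]),at_z(p,q["centre"],.081).round(4)) for k in("pointer","red_band") for q in finder.place_of(p,k)[:1]])
    if n=="scene": cv2.imwrite("pics/s5.png",cv2.resize(p["color"][200:305,260:400,::-1],(800,600)))
E
```

```text
time: 13.1
tcp_pos: [0.5631, -0.1328, 0.065]
tool_rot: [[-1.0, 0.024, 0.001], [0.024, 1.0, -0.0], [-0.001, -0.0, -1.0]]
ft_force: [-0.5, -0.1, 0.3]
opening: 0.05
grasp_force: 0.0
time: 13.85
tcp_pos: [0.5629, -0.1321, 0.0649]
tool_rot: [[-1.0, 0.024, 0.001], [0.024, 1.0, 0.001], [-0.001, 0.001, -1.0]]
ft_force: [-1.9, 3.0, 5.1]
opening: 0.0152
grasp_force: 50.6
[ 0.56286985 -0.13213074  0.06489022]
top [('pointer', 0.9, array([323., 233.]), array([ 0.5892, -0.078 ,  0.081 ])), ('red_band', 0.2, array([386., 150.]), array([ 0.7669, -0.2222,  0.081 ]))]
scene [('pointer', 0.77, array([325., 251.]), array([ 0.5851, -0.0763,  0.081 ])), ('red_band', 0.92, array([302., 266.]), array([ 0.5978, -0.1471,  0.081 ]))]
```

View pics/s5.png

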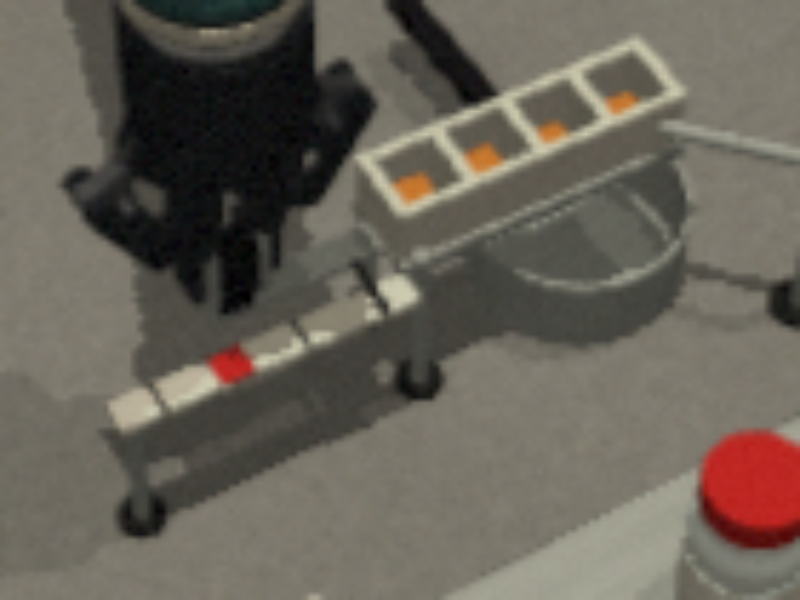

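The knob is gripped with a 15 mm opening. The pointer is home at (370,285) and the red band is at (232,362). I'll draw it out now.

```bash
python3 -m creep '[{"dx":0,"dy":-0.4,"dz":0,"yaw":0},{"dx":0,"dy":-1.1,"dz":0,"yaw":0},{"dx":0,"dy":-1.9,"dz":0,"yaw":0},{"dx":0,"dy":-2.7,"dz":0,"yaw":0},{"dx":0,"dy":-3.5,"dz":0,"yaw":0},{"dx":0,"dy":-4.3,"dz":0,"yaw":0},{"dx":0,"dy":-5.1,"dz":0,"yaw":0},{"dx":0,"dy":-5.9,"dz":0,"yaw":0},{"dx":0,"dy":-6.6,"dz":0,"yaw":0},{"dx":0,"dy":-7,"dz":0,"yaw":0},{"dx":0,"dy":-7.1,"dz":0,"yaw":0},{"dx":0,"dy":-7.1,"dz":0,"yaw":0}]'
python3 - <<'E'
from h import *
for n in("scene",):
    p=read_camera(n); print(n,[(k,q["conf"],np.round(q["centre"]),at_z(p,q["centre"],.081).round(4)) for k in("pointer","red_band","lump1_center","lump2_center") for q in finder.place_of(p,k)[:1]])
    if n=="scene": cv2.imwrite("pics/s6.png",cv2.resize(p["color"][200:305,260:400,::-1],(800,600)))
E
```

```text
time: 15.65
tcp_pos: [0.5613, -0.2007, 0.0649]
tool_rot: [[-1.0, 0.023, -0.0], [0.023, 1.0, 0.003], [0.0, 0.003, -1.0]]
ft_force: [-3.3, 7.8, 7.3]
opening: 0.0157
grasp_force: 50.8
scene [('pointer', 0.93, array([300., 261.]), array([ 0.5828, -0.1431,  0.081 ])), ('red_band', 0.67, array([305., 264.]), array([ 0.5964, -0.1379,  0.081 ])), ('lump1_center', 0.39, array([372., 242.]), array([0.6193, 0.0375, 0.081 ])), ('lump2_center', 0.63, array([357., 244.]), array([0.6079, 0.002 , 0.081 ]))]
```

View pics/s6.png

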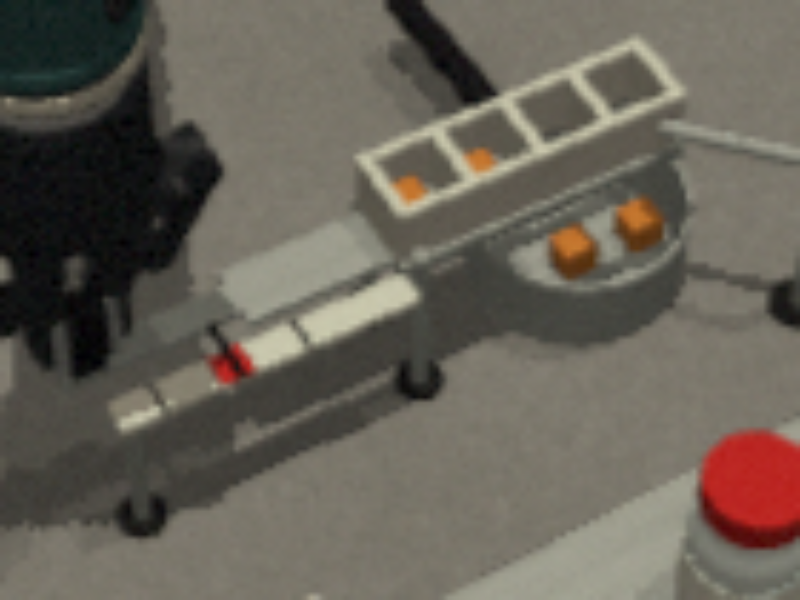

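The crop shows both lumps in the pan at (573,252) and (638,222), the other two still in their cells, and the pointer inside the red band at (232,358). I'll hold for a second, then ease it home.

```bash
python3 -m creep '[{"dx":0,"dy":-0.15,"dz":0,"yaw":0},{"dx":0,"dy":-0.15,"dz":0,"yaw":0},{"dx":0,"dy":-0.15,"dz":0,"yaw":0},{"dx":0,"dy":-0.15,"dz":0,"yaw":0},{"dx":0,"dy":-0.15,"dz":0,"yaw":0},{"dx":0,"dy":-0.15,"dz":0,"yaw":0},{"dx":0,"dy":-0.15,"dz":0,"yaw":0},{"dx":0,"dy":-0.15,"dz":0,"yaw":0}]' && python3 -m creep '[{"dx":0,"dy":0.3,"dz":0,"yaw":0},{"dx":0,"dy":0.8,"dz":0,"yaw":0},{"dx":0,"dy":1.3,"dz":0,"yaw":0},{"dx":0,"dy":1.8,"dz":0,"yaw":0},{"dx":0,"dy":2.3,"dz":0,"yaw":0},{"dx":0,"dy":2.8,"dz":0,"yaw":0},{"dx":0,"dy":3.3,"dz":0,"yaw":0},{"dx":0,"dy":3.8,"dz":0,"yaw":0},{"dx":0,"dy":4.3,"dz":0,"yaw":0},{"dx":0,"dy":4.8,"dz":0,"yaw":0},{"dx":0,"dy":5.3,"dz":0,"yaw":0},{"dx":0,"dy":5.7,"dz":0,"yaw":0}]' && python3 -m creep '[{"dx":0,"dy":0.4,"dz":0,"yaw":0},{"dx":0,"dy":0.7,"dz":0,"yaw":0},{"dx":0,"dy":1,"dz":0,"yaw":0},{"dx":0,"dy":1.3,"dz":0,"yaw":0},{"dx":0,"dy":1.5,"dz":0,"yaw":0},{"dx":0,"dy":1.65,"dz":0,"yaw":0},{"dx":0,"dy":1.75,"dz":0,"yaw":0},{"dx":0,"dy":1.75,"dz":0,"yaw":0},{"dx":0,"dy":1.75,"dz":0,"yaw":0}]'
```

```text
time: 16.9
tcp_pos: [0.5612, -0.202, 0.0648]
tool_rot: [[-1.0, 0.022, -0.0], [0.022, 1.0, 0.003], [0.0, 0.003, -1.0]]
ft_force: [-1.8, 8.0, 8.0]
opening: 0.0154
grasp_force: 50.8
time: 18.4
tcp_pos: [0.5625, -0.147, 0.0649]
tool_rot: [[-1.0, 0.024, 0.001], [0.024, 1.0, 0.001], [-0.001, 0.001, -1.0]]
ft_force: [-1.6, 4.1, 5.4]
opening: 0.0154
grasp_force: 50.6
time: 19.52
tcp_pos: [0.5629, -0.1304, 0.0649]
tool_rot: [[-1.0, 0.024, 0.001], [0.024, 1.0, 0.0], [-0.001, 0.0, -1.0]]
ft_force: [-1.5, 2.3, 5.3]
opening: 0.0151
grasp_force: 50.6
```

```bash
python3 -m creep '[{"dx":0,"dy":0.1,"dz":0,"yaw":0},{"dx":0,"dy":0.2,"dz":0,"yaw":0},{"dx":0,"dy":0.2,"dz":0,"yaw":0},{"dx":0,"dy":0.2,"dz":0,"yaw":0}]'; python3 -m creep '[{"dx":0,"dy":0.1,"dz":0,"yaw":0},{"dx":0,"dy":0.2,"dz":0,"yaw":0},{"dx":0,"dy":0.2,"dz":0,"yaw":0},{"dx":0,"dy":0.2,"dz":0,"yaw":0}]'
```

```text
time: 20.02
tcp_pos: [0.563, -0.1305, 0.0649]
tool_rot: [[-1.0, 0.025, 0.001], [0.025, 1.0, -0.002], [-0.001, -0.002, -1.0]]
ft_force: [-1.1, -2.5, 4.9]
opening: 0.0152
grasp_force: 50.5
time: 20.52
tcp_pos: [0.5629, -0.1305, 0.0649]
tool_rot: [[-1.0, 0.027, 0.001], [0.027, 1.0, -0.004], [-0.002, -0.004, -1.0]]
ft_force: [-0.6, -7.4, 5.4]
opening: 0.0154
grasp_force: 50.5
```

The force has reversed and the position no longer changes, so the slide is against its stop. I'll back off the preload, release and rise.

```bash
python3 -m creep '[{"dx":0,"dy":-0.2,"dz":0,"yaw":0},{"dx":0,"dy":-0.3,"dz":0,"yaw":0},{"dx":0,"dy":-0.3,"dz":0,"yaw":0}]' && python3 -m creep '[{"dx":0,"dy":0,"dz":0,"yaw":0},{"dx":0,"dy":0,"dz":0,"yaw":0},{"dx":0,"dy":0,"dz":0,"yaw":0},{"dx":0,"dy":0,"dz":0,"yaw":0},{"dx":0,"dy":0,"dz":-2,"yaw":0},{"dx":0,"dy":0,"dz":-5,"yaw":0},{"dx":0,"dy":0,"dz":-9,"yaw":0},{"dx":0,"dy":0,"dz":-13,"yaw":0},{"dx":0,"dy":0,"dz":-15,"yaw":0},{"dx":0,"dy":0,"dz":-15,"yaw":0}]' 5 50
python3 - <<'E'
from h import *
p=read_camera("scene"); cv2.imwrite("pics/s7.png",cv2.resize(p["color"][170:320,240:440,::-1],(800,600)))
for n in ("scene","top"):
    p=read_camera(n); C=cloud(p); k=C[(abs(C[:,0]-.563)<.02)&(C[:,1]<-.09)&(C[:,1]>-.23)&(C[:,2]>.105)&(C[:,2]<.13)]; print(n,len(k),k.mean(0) if len(k) else 0)
    for q in ("tumbler","chopstick_rest","lighter"): print(q,[at_z(p,f["centre"],0).round(3) for f in finder.place_of(p,q)[:1]])
E
```

```text
time: 20.9
tcp_pos: [0.5629, -0.1305, 0.0649]
tool_rot: [[-1.0, 0.025, 0.001], [0.025, 1.0, -0.001], [-0.001, -0.001, -1.0]]
ft_force: [-1.0, -0.6, 5.5]
opening: 0.0152
grasp_force: 50.6
time: 22.15
tcp_pos: [0.5636, -0.1299, 0.2159]
tool_rot: [[-1.0, 0.024, 0.004], [0.024, 1.0, -0.0], [-0.004, -0.0, -1.0]]
ft_force: [0.3, -1.1, -0.6]
opening: 0.0496
grasp_force: 0.0
scene 80 [ 0.5644193  -0.13222552  0.11911213]
tumbler [array([0.644, 0.307, 0.   ])]
chopstick_rest [array([0.565, 0.042, 0.   ])]
lighter [array([ 0.456, -0.399,  0.   ])]
top 0 0
tumbler [array([0.641, 0.293, 0.   ])]
chopstick_rest []
lighter [array([ 0.46 , -0.395,  0.   ])]
```

View pics/s7.png

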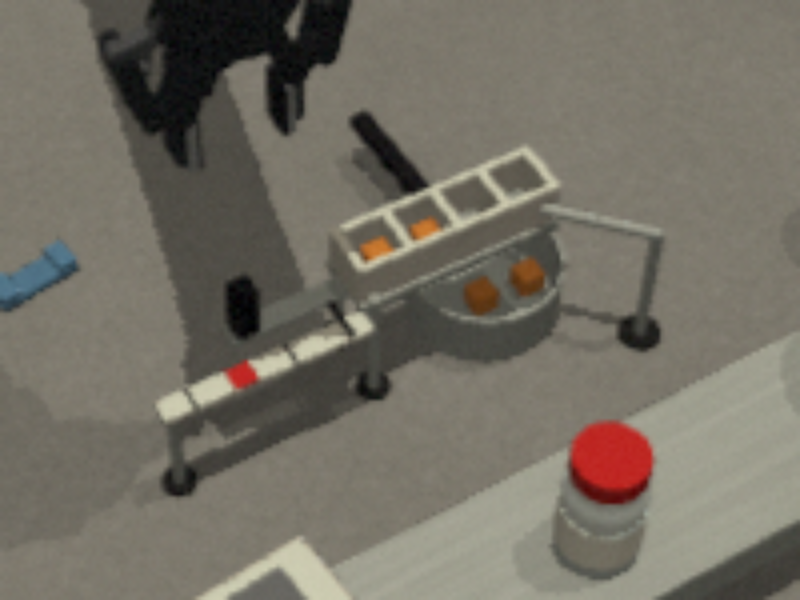

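The slide is home: the pointer is at (340,320) and the knob's mean position matches the start. Two lumps are in the pan at (483,296) and (527,275), two are still in their cells at (376,248) and (425,230), and the gripper is clear.

```bash
python3 -c "
from cell import ticket
print(ticket.job_done())"
```

```text
the job is handed in; nothing more can be done
None
```

I handed in the job, but no verdict was reported: in the last picture two lumps are in the pan under the outlet, the other two are in their cells, the slide has been eased home, and the gripper is clear of everything.

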